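# Turn the vial carousel back one notch

## Task

The vial carousel has been indexed one place too far: with a fingertip, lift its ratchet pawl out of the wheel by its bar and swing it over until it rests thrown back, then push the wheel backward (clockwise from above) by exactly one notch on one of its upright pegs, and tip the pawl back down so that it sits fully in the new notch. Only push gently with the fingers: do not grip or force anything, leave the vials standing in the wheel and the other things where they are.

Things in the scene. Friction and masses are not known exactly. Their poses are not given: they have to be found in the camera images.
- carousel: Vial carousel, fixed. Origin at table height on the wheel's vertical axle; z up. White base plate, 22 mm thick: x -125 to 125, y -145 to 125 mm. It carries a level ratchet wheel 220 mm across, 40 to 62 mm above the table, hub top 86 mm; and, at its -y side, the steel pawl on a grey post (20 x 14 mm, at x -58, y -114, top 88 mm). Positions in the other entries are in this frame, mm
- wheel_rim (a point): Point on the wheel's rim, 97 mm from the axle, 62 mm up, in the valley where the pawl nose sits at the start; turns with the wheel. Ten saw teeth ring the rim, 86 to 108 mm from the axle; valleys 62 mm, tooth tops 72 mm above the table, 24 mm flat valley between teeth. One notch is 36 degrees (0.628 rad, 61 mm along the rim). Inside lie ten compartments, four with vials
- wheel (a joint): Wheel angle, rad, forward = counter-clockwise from above = positive; 0: pawl nose in mid valley at the start. Forward the teeth slip under the pawl; backward (clockwise, negative) they lock on it unless it is lifted. Next notch back: -0.628; the nose drops fully in within 0.08 of that. Friction about 0.15 N m (2 N at a peg); it does not coast, stays where left; end stops +-1.5
- pawl (a joint): Pawl angle, rad: 0 = down, nose fully in a notch; grows as the nose lifts; stop at 1.75. Level hinge along y at x -58, y -97, z 80; the nose points to +x, and lifting swings it up and over towards -x. No spring, about 90 g: let go below about 1.0 it falls back into the wheel, beyond about 1.3 it falls over and rests thrown back at 1.75. About 1 N at the bar moves it
- pawl_bar (a point): Middle of the free-turning steel sleeve on the pawl's finger bar: 12 mm thick, 44 mm long, level, along y, 64 mm from the hinge, outward (-y) of post and wheel. Pawl down: x -13, y -133, z 125, free air beside it and below it to the base plate. Thrown back: x -110, z 117; highest on the way z 144. Pushed level to -x it swings the pawl up and over (the sleeve rolls on the finger); to +x it brings it back
- pawl_nose (a point): Underside of the pawl's nose, 8 x 8 mm, 97 mm from the axle, 62.5 mm above the table when down
- peg0 (a point): Top centre of an upright steel push peg on the wheel, 10 mm in diameter, 81 mm from the axle, from 62 to 106 mm above the table; turns with the wheel. Five pegs stand every 72 degrees
- peg1 (a point): As peg0, 72 degrees further counter-clockwise
- peg2 (a point): As peg0, 144 degrees further counter-clockwise
- peg3 (a point): As peg0, 216 degrees further counter-clockwise
- peg4 (a point): As peg0, 288 degrees further counter-clockwise
- vial0: Capped amber vial, 22 mm in diameter, 48 mm high, standing loose in a wheel compartment (floor 52 mm above the table); origin under its centre. Bystander that rides with the wheel
- vial1: Capped amber vial, 22 mm in diameter, 48 mm high, standing loose in a wheel compartment (floor 52 mm above the table); origin under its centre. Bystander that rides with the wheel
- vial2: Capped amber vial, 22 mm in diameter, 48 mm high, standing loose in a wheel compartment (floor 52 mm above the table); origin under its centre. Bystander that rides with the wheel
- vial3: Capped amber vial, 22 mm in diameter, 48 mm high, standing loose in a wheel compartment (floor 52 mm above the table); origin under its centre. Bystander that rides with the wheel
- cup: White plastic sample cup 56 mm wide, 50 mm high, beside the carousel; origin under its centre. Bystander
- jar: Amber jar 60 mm wide, 80 mm high; origin under its centre. Bystander
- spray_bottle: Spray bottle 76 mm wide, 211 mm high; origin under its centre. Bystander
- carton: Carton 100 x 140 x 70 mm; origin under its centre. Bystander
- roll: Standing paper roll 80 mm wide, 100 mm high; origin under its centre. Bystander
- rack_block: Grey plastic block 50 x 90 x 35 mm; origin under its centre. Bystander

How it is judged:
By the outcome, as a careful person would: the job done as asked, in the order asked, and still so for the second after the job is handed in, with the robot touching nothing.
It also fails if it takes over 58 s, if anything falls off the work surface, if the arm or the gripper's body presses on something with over 40 N, if the wrist force passes 120 N, or if a joint passes its speed limit or range.

## Robot

A 6-joint arm with a two-finger parallel gripper is mounted at the origin on the work surface. World frame = base frame: x ahead of the robot, y to its left, z up, the work surface at z = 0. Lengths are in m, angles in rad, forces in N, time in s.
With the tool pointing down it reaches from about 0.375 to 0.9 m from the base axis. Payload 3.1 kg.
Tool frame: the origin (TCP) lies on the centre line of the jaws, within the pads' length; the fingertips stand 19 mm ahead of it and the grasp point (between the pads) is the TCP; z points along the fingers, y is the direction in which the jaws open and shut (so a half turn about z gives the same grasp; the last joint's range is limited). The gripper opens to 85 mm and grips with 20 to 120 N. Pads are 22 mm wide; open, the fingers measure 114 mm over their backs; the gripper's body (76 mm by 85 mm) begins 54 mm behind the grasp point. The pads swing forward as they close: fully open they stand 13 mm farther back than shut.
Start: joints at [-1.448, 0.527, 1.433, -0, 1.181, -0.178], TCP at [0.185, -0.597, 0.215] pointing down, gripper open.
Joint ranges: [-3.08, 3.08], [-0.75, 2.2], [0.22, 2.44], [-1.43, 4.57], [0, 2.65], [-2.85, 2.85]. Speed limits (rad/s): [2.79, 2.79, 3.14, 3.14, 3.14, 3.14].

## Interface

Orientations are given as a unit quaternion [x, y, z, w].
In Python, from station import manip, imaging, workorder gives the robot as it stands.
- The arm moves only by the shell command python3 -m creep 'ROWS' [FORCE]. ROWS is a JSON object of lists of equal length, an entry for each row: "claw": the finger opening in cm, from 0 to 8.54; "dp": the shift along the tool's x, y, z in cm, a list of three; "roll": the turn about the tool's z in rad. In form: {"claw": [claw, ...], "dp": [[dx, dy, dz], ...], "roll": [roll, ...]}. A call has 1 to 12 rows; each row is the pose to reach, as a shift and turn from the pose commanded when the call began, along the tool's axes at that moment; what a row does not reach only later rows make up. A row lasts 1/10 s, in which the tool goes at most 50 mm and 8.59 degrees, less where a joint would pass 70% of its speed; a pose out of reach is approached as far as the arm can. A call with a gripper value outside its range is refused whole. The fingers move at their own pace and stop on an object; FORCE is the grip in N (left out, the last holds). Time passes only in rows, so rows that repeat a pose let the fingers close. It gives the time, the measured TCP pose, the force and the opening at its end, in the units of the state.
- manip.sense(): the state, without advancing time (a new reading comes with each control period).
- imaging.snapshot(name): name is "scene" or "top" or "wrist"; returns a dict with "image" (480x640x3 uint8, red, green, blue), "z_map" (480x640 float32, m along the optical axis (not along the pixel's ray), 0 where there is no reading), "vfov" (degrees; the focal length in pixels is half the picture's height over the tangent of half this angle, whatever the lens; pixels are square), "cx", "cy" (the principal point, pixels), "dist" ([k1, k2, p1, p2, k3] as OpenCV has them; the pictures are not rectified), "R" (3x3) and "t" (3): a world point X has camera coordinates R X + t. Camera axes: x right, y down, z forward; pixel columns grow to the right and rows downward; lengths in m; the calibration is good to about 2 mm. A picture is of the moment at which its call begins.
- workorder.sign_off(): hands the job in, once; it reports no verdict.
The state is a dict: "t": time; "q": joint angles; "qd": joint speeds; "tau": joint torques, N m; "tcp_pos": TCP position; "tool_rot": TCP orientation; "force": force on the tool from outside, world axes, zero at the start; "ft_torque": the same for the moment, N m; "finger_gap": opening from 0.0 (shut) to 1.0 (fully open).
Only numpy, scipy, OpenCV 4.12 (cv2) and the standard library are available. Lean on these libraries where they do the work, as an engineer would, in place of code of your own. Each camera call takes 0.05 s, during which the arm holds its last target.

## Working session

There is one attempt and no reset: what is moved stays moved. The work goes in short steps, Python scripts to look and compute and a shell command to move; the robot and the scene stay as the last step left them, time stands still between calls to the robot, and variables do not carry over. Pictures are saved under pics/ and viewed, and the job is handed in when it is done.

```bash
ls; mkdir -p pics; python3 - <<'E'
from station import manip, imaging, workorder
import cv2
print(manip.sense())
for n in ["scene","top","wrist"]:
    s=imaging.snapshot(n)
    cv2.imwrite(f"pics/{n}0.png",s["image"][:,:,::-1])
    print(n,s["vfov"],s["cx"],s["cy"],s["dist"],s["R"].tolist(),s["t"])
E
```

```text
pics
{'t': 0.0, 'q': array([-1.44850964e+00,  5.28425333e-01,  1.43390688e+00,  1.27360916e-05,
        1.18138030e+00, -1.78481406e-01]), 'qd': array([-0.00104774, -0.00059556,  0.00055159,  0.0002421 ,  0.00036251,
        0.00015271]), 'tau': array([ 1.63542598e-03, -4.42345119e+01, -1.78026688e+01, -2.76941300e-04,
        8.43128830e-03,  1.10943975e-05]), 'tcp_pos': array([ 0.1851093 , -0.59617974,  0.21435727]), 'tool_rot': array([ 9.88713421e-01,  1.49815376e-01,  3.56638221e-05, -1.05935052e-03]), 'force': array([-1.17912138,  0.02863794,  0.03774257]), 'ft_torque': array([ 0.04248623,  0.02441374, -0.00548809]), 'finger_gap': 1.0006651165308618}
scene 54.49253979167443 310.9887744257164 233.28343883106885 [-0.01098778  0.          0.          0.          0.        ] [[-0.7797537287567928, 0.6258909942373267, -0.015639239830915738], [0.3877948471375346, 0.4632141834355462, -0.7968988497906846], [-0.4915274956942435, -0.6274496661858626, -0.6039102891819238]] [ 0.48537272 -0.16778042  1.57891824]
top 49.04951146987545 316.74194001264317 234.11273631412774 [0.05129677 0.         0.         0.         0.        ] [[0.013170325791689157, -0.9998763906752041, 0.00858754265594011], [-0.9800465247983086, -0.01461165055178175, -0.19823044392552663], [0.19833141896658607, -0.005805431808180988, -0.9801178221072308]] [-0.03440528  0.6389853   1.21484349]
wrist 71.60584807247825 315.8708293059954 239.2958636360065 [-0.04802516  0.          0.          0.          0.        ] [[0.2966282291492335, -0.9549917487394496, -0.0015663688453183776], [-0.9148363836457079, -0.2846255039029295, 0.2864659031822952], [-0.27401840235618236, -0.08354090236269356, -0.958089157021722]] [-0.62415558 -0.0377609   0.37948871]
```

View pics/scene0.png

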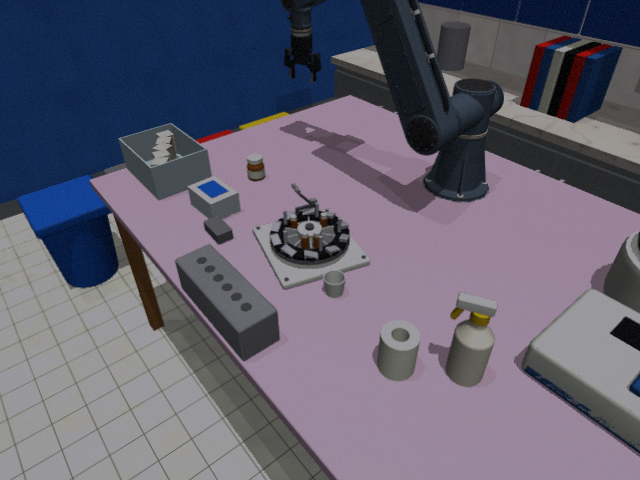

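View pics/top0.png

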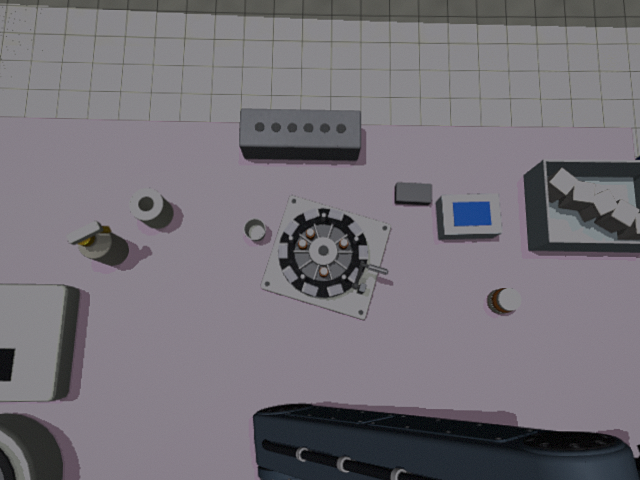

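View pics/wrist0.png

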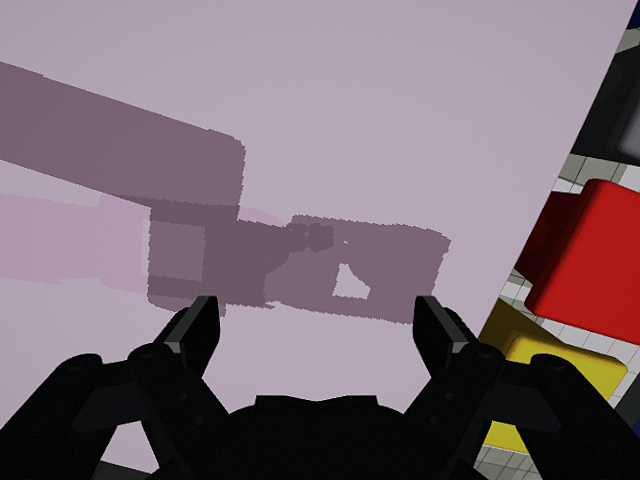

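The top view shows the carousel: the plate corners are near (293,197), (390,227), (366,319) and (263,287), the hub is near (322,251), and the pawl bar is near (375,270). I'll zoom in and measure.

```bash
cat > h.py <<'E'
import numpy as np, cv2
from station import manip, imaging
def K(s):
    h=s["image"].shape[0]; f=h/2/np.tan(np.radians(s["vfov"])/2)
    return np.array([[f,0,s["cx"]],[0,f,s["cy"]],[0,0,1.]])
def ray(s,px):
    p=cv2.undistortPoints(np.array(px,float).reshape(-1,1,2),K(s),np.array(s["dist"],float)).reshape(-1,2)
    d=np.c_[p,np.ones(len(p))]@s["R"]; c=-s["R"].T@s["t"]
    return c,d
def onplane(s,px,z):
    c,d=ray(s,px); return c+d*((z-c[2])/d[:,2])[:,None]
def proj(s,X):
    X=np.array(X,float).reshape(-1,3); r,_=cv2.Rodrigues(s["R"])
    return cv2.projectPoints(X,r,np.array(s["t"],float),K(s),np.array(s["dist"],float))[0].reshape(-1,2)
def crop(s,c0,r0,w,h,k,name):
    cv2.imwrite(name,cv2.resize(s["image"][r0:r0+h,c0:c0+w,::-1],None,fx=k,fy=k,interpolation=cv2.INTER_CUBIC))
E
python3 - <<'E'
from h import *
import pickle
s=imaging.snapshot("top"); crop(s,245,185,160,145,4,"pics/top_c.png")
a=imaging.snapshot("scene"); crop(a,240,170,140,120,5,"pics/scene_c.png")
pickle.dump((s,a),open("s0.pkl","wb"))
im=s["image"].astype(int); z=s["z_map"]
# height map
v,u=np.mgrid[185:330,245:405]; px=np.c_[u.ravel(),v.ravel()]
# plate mask : low-saturation bright
hsv=cv2.cvtColor(s["image"],cv2.COLOR_RGB2HSV)
print(hsv[205,297],hsv[190,260],hsv[300,350],hsv[270,270])
c,d=ray(s,px); P=c+d*z[185:330,245:405].ravel()[:,None]
H=P[:,2].reshape(145,160)
m=((H>0.015)&(H<0.2)).astype(np.uint8)
cs,_=cv2.findContours(m,cv2.RETR_EXTERNAL,cv2.CHAIN_APPROX_NONE)
cc=max(cs,key=cv2.contourArea); print(cv2.contourArea(cc), cv2.minAreaRect(cc))
m=((H>0.017)&(H<0.028)); Q=P.reshape(145,160,3)[m]
r=cv2.minAreaRect((Q[:,:2]*1000).astype(np.float32)); print(r, cv2.boxPoints(r), np.median(Q[:,2]))
E
```

```text
[120   4 137] [138  18 141] [140   6 138] [150   6 139]
10424.5 ((85.0416259765625, 73.01261138916016), (117.71399688720703, 98.89250946044922), 16.8583984375)
((651.58154296875, -34.71333312988281), (359.66937255859375, 352.380615234375), 73.80950927734375) [[ 432.23535  -158.28833 ]
 [ 770.6405   -256.5432  ]
 [ 870.92773    88.861664]
 [ 532.5226    187.11655 ]] 0.0215331702110364
```

```bash
sleep 1; ls pics
```

```text
scene0.png
scene_c.png
top0.png
top_c.png
wrist0.png
```

View pics/top_c.png

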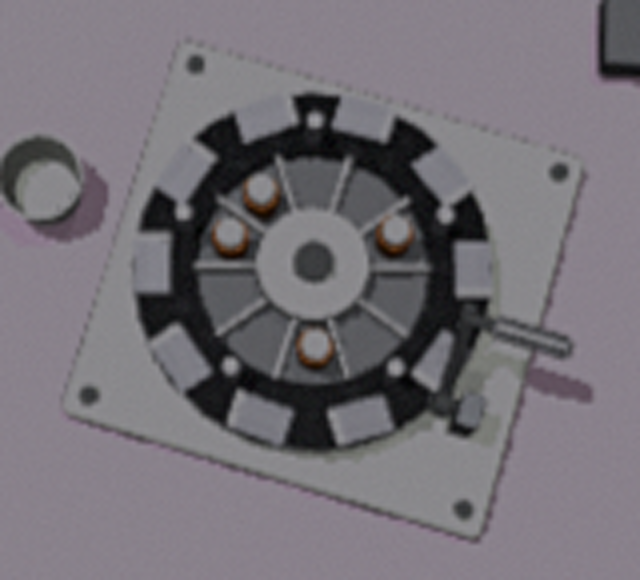

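View pics/scene_c.png

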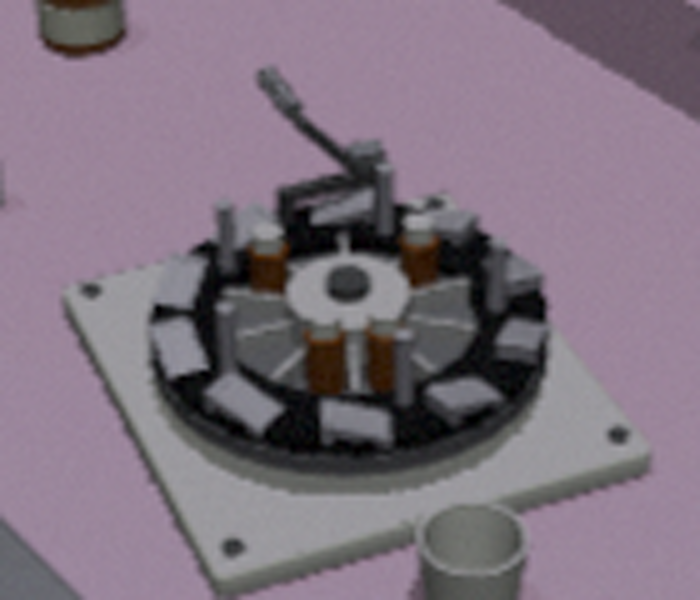

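```bash
cat > fit.py <<'E'
from h import *
import pickle
s,a=pickle.load(open("s0.pkl","rb"))
cp=lambda L:[(245+x/4-.375,185+y/4-.375) for x,y in L]
cs=lambda L:[(240+x/5-.4,170+y/5-.4) for x,y in L]
from scipy.optimize import least_squares
M=np.array([[125,125],[125,-145],[-125,-145],[-125,125]])/1000.
W=onplane(s,cp([(183,42),(583,158),(481,540),(65,410)]),0.022)
def T(p,XYZ):
    X=np.atleast_2d(XYZ); c,n=np.cos(p[2]),np.sin(p[2])
    return np.c_[p[0]+c*X[:,0]-n*X[:,1],p[1]+n*X[:,0]+c*X[:,1],X[:,2] if X.shape[1]>2 else np.zeros(len(X))]
r=least_squares(lambda p:(T(p,M)-W)[:,:2].ravel(),[.6,0,-.28]); p=r.x
if __name__=="__main__":
    print("carousel",p,np.degrees(p[2]),"res mm",(T(p,M)-W)[:,:2]*1000)
    print("dists",[np.linalg.norm(W[i]-W[i-1]) for i in range(4)])
    print("hub top centre",onplane(s,cp([(314,262)]),.086))
    S=onplane(a,cs([(65,290),(650,460),(222,590)]),.022); print("scene corners",S, "pred",T(p,M))
    pg=onplane(s,cp([(315,120),(445,215),(396,368),(231,367),(184,213)]),.106)
    d=pg[:,:2]-p[:2]; print("peg r,ang",np.linalg.norm(d,axis=1),np.degrees(np.arctan2(d[:,1],d[:,0])-p[2]))
    b=onplane(s,cp([(495,325),(568,348)]),.125); print("bar ends",b)
    Rc=np.array([[np.cos(p[2]),np.sin(p[2])],[-np.sin(p[2]),np.cos(p[2])]])
    print("bar carousel",(b[:,:2]-p[:2])@Rc.T)
    print("bar mid pred",T(p,[-.013,-.133,.125]), "thrown",T(p,[-.110,-.133,.117]))
    d=T(p,[[-.013,-.133,.125],[-.013,-.111,.125],[-.013,-.155,.125]])
    print(proj(s,d)*1, [( (u-245+.375)*4,(v-185+.375)*4) for u,v in proj(s,d)], [((u-240+.4)*5,(v-170+.4)*5) for u,v in proj(a,d)])
E
python3 fit.py
```

```text
carousel [ 0.59656278 -0.04135012 -0.27744496] -15.896425351960568 res mm [[ 2.70732621  1.7761482 ]
 [ 0.65980631 -3.91398398]
 [-0.99548658 -1.09762806]
 [-2.37164594  3.23546384]]
dists [np.float64(0.24471555078079718), np.float64(0.26396697297701616), np.float64(0.2476468798407251), np.float64(0.26622137757578745)]
hub top centre [[ 0.59641704 -0.04097282  0.086     ]]
scene corners [[ 0.67760154 -0.20302751  0.022     ]
 [ 0.52285139  0.1238248   0.022     ]
 [ 0.75532242  0.0589609   0.022     ]] pred [[ 0.75101998  0.04463228  0.        ]
 [ 0.67706719 -0.21504249  0.        ]
 [ 0.43662759 -0.14656769  0.        ]
 [ 0.51058038  0.11310708  0.        ]]
peg r,ang [0.08168458 0.07999973 0.0803876  0.08145402 0.08106884] [  16.65127914  -55.49277582 -128.04615434  159.74551007   88.34126514]
bar ends [[ 0.55478037 -0.14406382  0.125     ]
 [ 0.54219466 -0.18557349  0.125     ]]
bar carousel [[-0.01205138 -0.11022993]
 [-0.01278633 -0.15359943]]
bar mid pred [[ 0.54763133 -0.1657033   0.125     ]] thrown [[ 0.45434076 -0.13913508  0.117     ]]
[[377.87991536 269.12449094]
 [368.58883889 266.36590061]
 [387.19427439 271.89057763]] [(np.float64(533.0196614591828), np.float64(337.99796374387574)), (np.float64(495.8553555591475), np.float64(326.9636024362562)), (np.float64(570.2770975698959), np.float64(349.0623105396894))] [(np.float64(274.5670967712159), np.float64(88.9691758681725)), (np.float64(288.61358749572), np.float64(107.53963766468144)), (np.float64(260.85816436829913), np.float64(70.845245556208))]
```

```bash
cat >> h.py <<'E'
from scipy.spatial.transform import Rotation as Ro
P0=np.array([0.5966,-0.0412,-0.2774])
def c2w(X):
    X=np.atleast_2d(np.array(X,float))/1000; c,n=np.cos(P0[2]),np.sin(P0[2])
    return np.c_[P0[0]+c*X[:,0]-n*X[:,1],P0[1]+n*X[:,0]+c*X[:,1],X[:,2]]
def w2c(W):
    W=np.atleast_2d(W); d=W-np.r_[P0[:2],0]; c,n=np.cos(P0[2]),np.sin(P0[2])
    return 1000*np.c_[c*d[:,0]+n*d[:,1],-n*d[:,0]+c*d[:,1],d[:,2]]
def st():
    q=manip.sense(); R=Ro.from_quat(q["tool_rot"]).as_matrix()
    yaw=np.arctan2(R[1,0],R[0,0])
    print("t %.2f"%q["t"],"tcp car",w2c(q["tcp_pos"]).round(1)[0],"yaw-car %.3f"%(yaw-P0[2]),"tilt",R[:,2].round(3),"F",q["force"].round(2),"gap %.3f"%q["finger_gap"])
    return q,R
def dp(tgts):
    q,R=st()
    for t in np.atleast_2d(tgts): print(t,"dp cm",(R.T@(c2w(t)[0]-q["tcp_pos"])*100).round(2))
E
python3 - <<'E'
from h import *
import pickle
s,a=pickle.load(open("s0.pkl","rb"))
dp([[25,-135,220]])
im=a["image"].copy()
for X in c2w([[125,125,22],[125,-145,22],[-125,-145,22],[-125,125,22],[0,0,86],[-13,-111,125],[-13,-155,125]]+[[81*np.cos(t),81*np.sin(t),106] for t in np.radians(16.25+72*np.arange(5))]):
    u,v=proj(a,X)[0]; print(round(u,1),round(v,1),end="; "); cv2.circle(im,(int(round(u)),int(round(v))),1,(255,0,0),-1)
b=dict(a); b["image"]=im; crop(b,240,170,140,120,5,"pics/scene_ov.png")
E
```

```text
t 0.25 tcp car [-243.6 -646.8  214.8] yaw-car 0.578 tilt [-0.     0.001 -1.   ] F [-0.43 -0.28 -0.67] gap 1.002
[  25 -135  220] dp cm [ 50.47 -28.18  -0.48]
282.0 283.8; 250.5 225.7; 328.1 206.2; 370.1 257.7; 308.4 224.4; 297.3 191.1; 291.8 183.8; 283.9 230.1; 319.6 235.4; 338.4 217.0; 315.8 202.1; 283.6 209.4;
```

View pics/scene_ov.png

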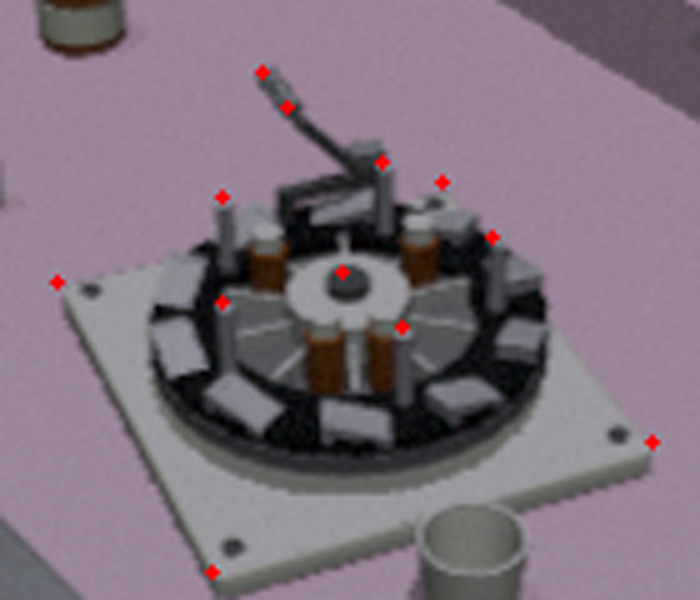

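The scene overlay shows peg tops, bar and corners within about 1–2 px of the top-view fit (e.g. bar at crop (262,72)–(288,107)). That's consistent with the calibration, so I'm moving above the bar's +x side with the fingers shut.

```bash
python3 -m creep '{"claw":[0,0,0,0,0,0,0,0,0,0,0,0],"dp":[[4.2,-2.35,0],[8.4,-4.7,0],[12.6,-7,0],[16.8,-9.4,0],[21,-11.7,0],[25.2,-14.1,0],[29.4,-16.4,0],[33.6,-18.8,0],[37.8,-21.1,0],[42,-23.5,0],[46.2,-25.8,-0.3],[50.5,-28.2,-0.5]],"roll":[0.05,0.1,0.15,0.2,0.25,0.3,0.35,0.4,0.45,0.5,0.54,0.578]}' 20; python3 - <<'E'
from h import *
for n in ["wrist","scene"]:
    s=imaging.snapshot(n); cv2.imwrite(f"pics/{n}1.png",s["image"][:,:,::-1])
dp([[25,-135,220]])
E
```

```text
t: 1.45
tcp_pos: [0.5851, -0.1764, 0.2204]
tool_rot: [0.99, -0.139, 0.0, 0.0]
force: [0.6, -0.2, 0.3]
finger_gap: -0.001
t 1.55 tcp car [  27.7 -129.3  220.6] yaw-car 0.007 tilt [ 0.003  0.001 -1.   ] F [-0.67 -0.23  0.65] gap 0.003
[  25 -135  220] dp cm [-0.27  0.56  0.06]
```

View pics/wrist1.png

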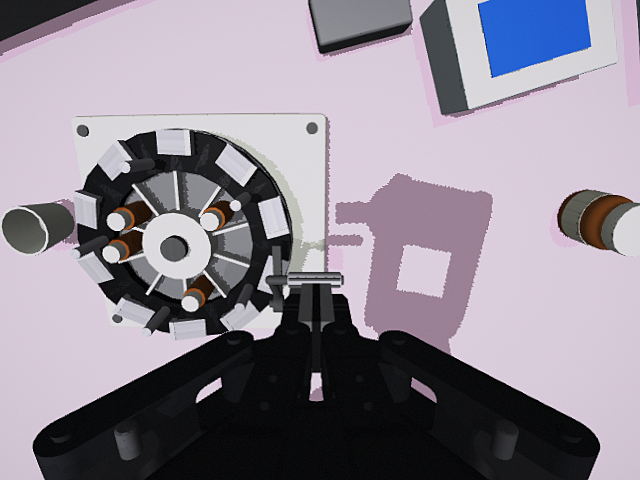

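View pics/scene1.png

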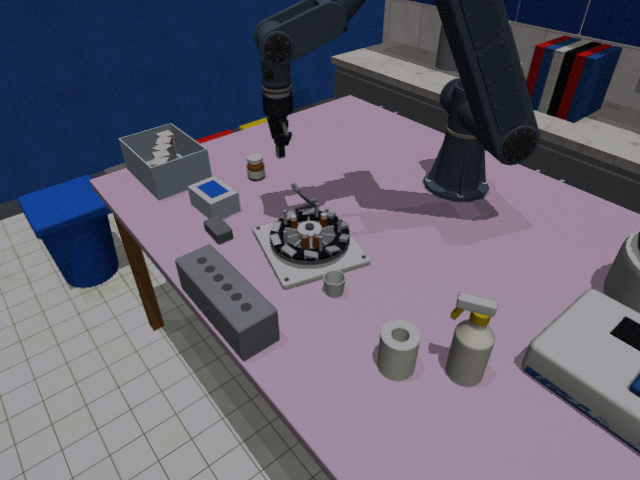

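The wrist view shows the bar sleeve at (288–343, 280), the shut fingertips at about (318,300), and the wheel at about (180,240). I'll measure the fingertip and cross-check the bar, hub and pegs from this view.

```bash
python3 - <<'E'
from h import *
import pickle
w=imaging.snapshot("wrist"); a=imaging.snapshot("scene"); pickle.dump((w,a),open("s1.pkl","wb"))
q,R=st()
print("cam car",w2c(-w["R"].T@w["t"]))
print("bar",w2c(onplane(w,[(288,277),(343,278)],.131)).round(1))
print("hub",w2c(onplane(w,[(175,248)],.086)).round(1))
print("plate corners",w2c(onplane(w,[(327,115),(74,116)],.022)).round(1))
c=w2c(onplane(w,[(241,205),(126,168),(78,256),(148,330),(228,330)],.106)); print("pegs",c.round(1),np.hypot(c[:,0],c[:,1]),np.degrees(np.arctan2(c[:,1],c[:,0])))
# tip from scene depth
z=a["z_map"]; v,u=np.mgrid[95:165,255:300]; px=np.c_[u.ravel(),v.ravel()]
cc,d=ray(a,px); P=cc+d*z[95:165,255:300].ravel()[:,None]
T=(P-q["tcp_pos"])@R*1000
m=(abs(T[:,0])<60)&(abs(T[:,1])<60)&(T[:,2]>-60)&(T[:,2]<60); T=T[m]
for lo in range(-60,60,6):
    k=T[(T[:,2]>=lo)&(T[:,2]<lo+6)]
    if len(k): print(lo,len(k),k[:,:2].min(0).round(1),k[:,:2].max(0).round(1))
z=w["z_map"]; v,u=np.mgrid[270:400,270:370]; cc,d=ray(w,np.c_[u.ravel(),v.ravel()]); P=cc+d*z[270:400,270:370].ravel()[:,None]
T=(P-q["tcp_pos"])@R*1000; m=(abs(T[:,0])<60)&(abs(T[:,1])<60)&(T[:,2]>-60)&(T[:,2]<60); T=T[m]
print("wrist")
for lo in range(-60,60,6):
    k=T[(T[:,2]>=lo)&(T[:,2]<lo+6)]
    if len(k): print(lo,len(k),k[:,:2].min(0).round(1),k[:,:2].max(0).round(1))
E
```

```text
t 1.65 tcp car [  25.3 -133.8  220. ] yaw-car 0.003 tilt [-0.001 -0.    -1.   ] F [-0.59 -0.71 -0.41] gap -0.004
cam car [[  99.99298283 -129.46399767  379.82954726]]
bar [[  -5.6 -107.3  131. ]
 [  -6.1 -151.7  131. ]]
hub [[ 3.6  2.4 86. ]]
plate corners [[ 125.9 -140.    22. ]
 [ 126.5  123.9   22. ]]
pegs [[ 48.4 -66.8 106. ]
 [ 78.9  27.  106. ]
 [  1.8  83.4 106. ]
 [-72.2  29.5 106. ]
 [-70.7 -47.5 106. ]] [82.49057799 83.42354226 83.46151709 77.98978282 85.1317383 ] [ -54.08052438   18.84873395   88.76594253  157.76284684 -146.10579367]
-60 6 [  7.4 -17.9] [10.1  9.3]
-54 14 [ -7.2 -20.9] [8.1 8.9]
-48 19 [ -9.8 -19.4] [9.1 4.3]
-42 15 [ -9.8 -20.1] [ 8.9 -7.2]
-36 19 [ -7.6 -18.7] [ 8.9 -0.9]
-30 13 [ -7.7 -17.6] [ 9.5 -6.5]
-24 13 [ -8.4 -16.1] [ 9.  -0.6]
-18 5 [ -8.8 -11.7] [ 5.9 -5.2]
wrist
-60 731 [ -9.  -20.1] [15.6 14.6]
-54 401 [ -9.3 -17.6] [13.7  9.3]
-48 521 [  8.1 -17.9] [13.7  9.6]
-42 463 [  7.9 -17.7] [13.9  9.6]
-36 415 [  8.2 -17.8] [13.5  9.3]
-30 341 [  8.2 -17.6] [13.8  9.4]
-24 105 [  8.5 -13.9] [13.4  6.8]
```

```bash
python3 - <<'E'
from h import *
import pickle
w,a=pickle.load(open("s1.pkl","rb"))
q,R=st()
for dz in (-60,-20,0,19,32):
    X=q["tcp_pos"]+R[:,2]*dz/1000
    print(dz,proj(w,X),proj(a,X), (w["R"]@X+w["t"])[2],(a["R"]@X+a["t"])[2])
for p in [(318,300),(318,310),(318,330),(310,300),(326,320),(315,280)]: print(p,w["z_map"][p[1],p[0]])
for p in [(280,157),(281,152),(281,145)]: print(p,a["z_map"][p[1],p[0]])
crop(w,230,240,180,140,4,"pics/w1c.png"); crop(a,240,80,80,90,6,"pics/a1c.png")
E
```

```text
t 1.65 tcp car [  25.3 -133.8  220. ] yaw-car 0.003 tilt [-0.001 -0.    -1.   ] F [-0.59 -0.71 -0.41] gap -0.004
-60 [[327.06980177 361.76515562]] [[278.78677828 140.30255685]] 0.11691443963553827 1.2335438721766416
-20 [[324.522703   307.71647446]] [[279.63978282 153.88039759]] 0.15527783497569797 1.2577217721134684
0 [[323.65935709 289.46474188]] [[280.05438849 160.47710446]] 0.17445953264577785 1.269810722081882
19 [[322.99586451 275.46082094]] [[280.44117836 166.629564  ]] 0.19268214543235368 1.2812952245518745
32 [[322.6089523  267.30354853]] [[280.70193872 170.77642754]] 0.20515024891790556 1.2891530420313433
(318, 300) 0.13456997
(318, 310) 0.12668243
(318, 330) 0.12070987
(310, 300) 0.13417296
(326, 320) 0.12002973
(315, 280) 0.2716865
(280, 157) 1.2510171
(281, 152) 1.2351325
(281, 145) 1.202766
```

View pics/w1c.png

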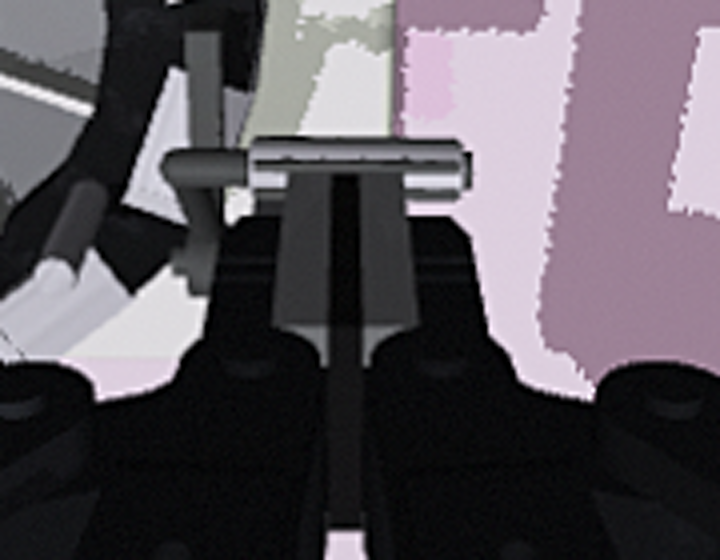

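View pics/a1c.png

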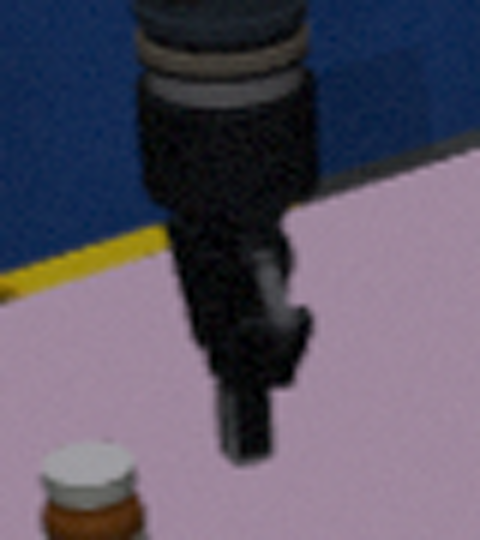

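The depth readings put the fingertips about 15–20 mm behind the TCP, but the description says 19 mm ahead. I'll resolve that before going near anything, by checking the depth maps against known heights and triangulating the tip.

```bash
python3 - <<'E'
from h import *
import pickle
w,a=pickle.load(open("s1.pkl","rb"))
t=imaging.snapshot("top"); pickle.dump((w,a,t),open("s1.pkl","wb"))
q,R=st()
def d3(s,px):
    c,d=ray(s,px); z=np.array([s["z_map"][v,u] for u,v in px]); return w2c(c+d*z[:,None]).round(1)
print("wrist: plate,plate,table,bar,bar",d3(w,[(300,115+20),(315,190),(420,120),(305,279),(330,279)]))
print("scene: table/plate/",d3(a,[(230,120),(260,240),(350,250),(300,330)]))
print("top:",d3(t,[(200,260),(300,205),(300,300)]))
print("wrist tip column",[(v,d3(w,[(310,v)])[0].tolist()) for v in range(276,325,4)])
print("scene tip column",[(v,d3(a,[(281,v)])[0].tolist()) for v in range(140,162,3)])
crop(t,320,160,160,145,4,"pics/t1c.png")
E
```

```text
t 1.70 tcp car [  24.8 -135.   219.9] yaw-car 0.001 tilt [-0.001 -0.    -1.   ] F [0.11 0.49 0.57] gap 0.003
wrist: plate,plate,table,bar,bar [[ 106.1 -112.5   21.8]
 [  49.3 -128.3   21.2]
 [ 123.6 -241.5    1. ]
 [  -7.9 -120.9  129.3]
 [  -7.9 -141.3  129. ]]
scene: table/plate/ [[-3.193e+02 -2.325e+03 -5.899e+02]
 [ 1.209e+02 -6.690e+01  2.310e+01]
 [-9.070e+01  7.420e+01  2.200e+01]
 [ 1.325e+02  2.632e+02 -2.000e+00]]
top: [[ -99.2  292.2    1.7]
 [ 104.5   91.    24.8]
 [-124.2   21.2   19.2]]
wrist tip column [(276, [-6.5, -124.9, 126.3]), (280, [-8.4, -125.0, 130.1]), (284, [38.0, -127.0, 241.5]), (288, [38.5, -127.1, 247.0]), (292, [37.8, -127.2, 249.5]), (296, [38.5, -127.3, 254.8]), (300, [38.4, -127.3, 258.1]), (304, [38.2, -127.4, 261.2]), (308, [37.8, -127.4, 263.8]), (312, [38.3, -127.5, 267.9]), (316, [38.1, -127.5, 270.4]), (320, [38.7, -127.6, 274.3]), (324, [37.5, -127.6, 275.0])]
scene tip column [(140, [34.7, -86.8, 303.5]), (143, [34.2, -89.8, 293.7]), (146, [25.8, -116.6, 271.3]), (149, [25.3, -119.5, 261.1]), (152, [27.1, -115.8, 254.5]), (155, [27.0, -117.5, 244.8]), (158, [-114.2, -546.7, -2.9]), (161, [-106.3, -525.0, -3.1])]
```

View pics/t1c.png

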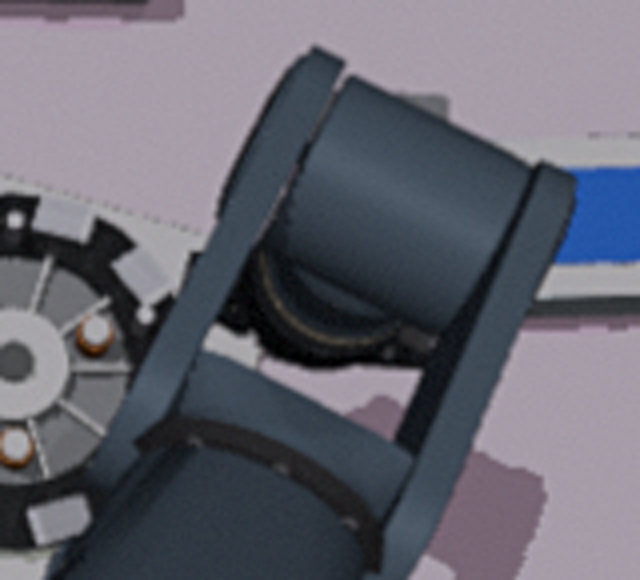

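Both depth maps read the table and plate correctly, and both put the shut tips at z ≈ 241 mm with the TCP at 220. So in practice the tip is about 20 mm behind the reported TCP. I'll descend in the free air beside the bar, which is harmless under either reading, and look again.

```bash
python3 -m creep '{"claw":[0,0,0,0,0,0],"dp":[[0,0,3.5],[0,0,7],[0,0,10],[0,0,12],[0,0,13],[0,0,13]],"roll":[0,0,0,0,0,0]}'; python3 - <<'E'
from h import *
dp([[0,-135,88],[-90,-135,88]])
a=imaging.snapshot("scene"); w=imaging.snapshot("wrist"); crop(a,240,120,120,100,6,"pics/a2c.png"); crop(w,190,180,240,180,3,"pics/w2c.png")
def d3(s,px):
    c,d=ray(s,px); z=np.array([s["z_map"][v,u] for u,v in px]); return w2c(c+d*z[:,None]).round(1)
print([(v,d3(w,[(310,v)])[0].tolist()) for v in range(268,310,4)])
E
```

```text
t: 2.3
tcp_pos: [0.5823, -0.1789, 0.089]
tool_rot: [0.99, -0.139, -0.002, -0.0]
force: [-0.1, 0.6, 1.5]
finger_gap: 0.0
t 2.30 tcp car [  23.9 -136.3   89. ] yaw-car -0.002 tilt [-0.003  0.001 -1.   ] F [-0.14  0.63  1.52] gap 0.000
[   0 -135   88] dp cm [-2.39 -0.13  0.11]
[ -90 -135   88] dp cm [-11.39  -0.11   0.14]
[(268, [8.3, -132.3, 23.3]), (272, [4.4, -132.2, 21.2]), (276, [1.6, -132.2, 22.2]), (280, [-1.6, -132.2, 22.2]), (284, [35.5, -133.9, 111.4]), (288, [35.9, -134.0, 116.4]), (292, [35.4, -134.0, 119.5]), (296, [35.8, -134.1, 124.0]), (300, [36.0, -134.2, 128.0]), (304, [35.6, -134.2, 130.6]), (308, [35.0, -134.3, 132.7])]
```

View pics/a2c.png

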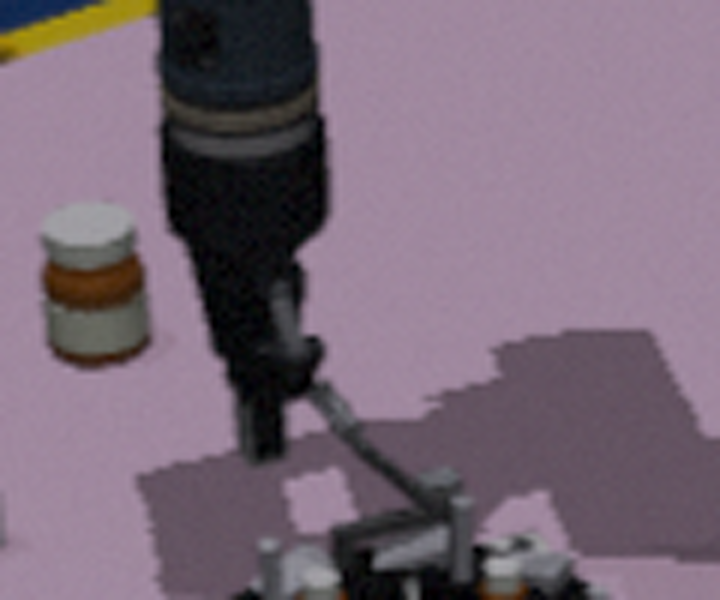

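View pics/w2c.png

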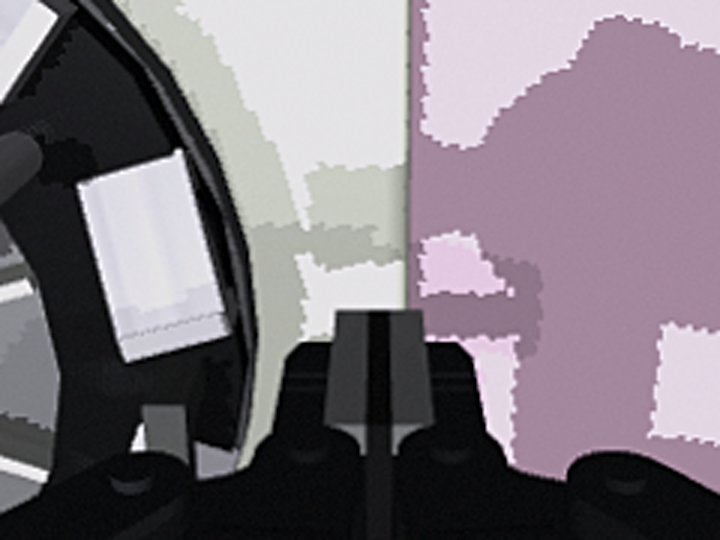

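The tip is now at z ≈ 110 mm, about 10 mm clear on the +x side of the bar (which is at crop (315,385)–(350,415) in the scene view). That confirms the 20 mm offset. Pushing level to -x, rising slightly along the arc.

```bash
python3 -m creep '{"claw":[0,0,0,0,0,0,0,0,0,0,0,0],"dp":[[-1,0,0],[-1.6,0,0],[-2.0,0,0],[-2.5,0,-0.1],[-3,0,-0.3],[-3.5,0,-0.5],[-4,0,-0.7],[-4.5,0,-0.9],[-5,0,-1.0],[-5.5,0,-1.1],[-6,0,-1.2],[-6.5,0,-1.2]],"roll":[0,0,0,0,0,0,0,0,0,0,0,0]}'; python3 - <<'E'
from h import *
dp([[-83,-135,88]])
a=imaging.snapshot("scene"); w=imaging.snapshot("wrist"); crop(a,240,120,120,100,6,"pics/a3c.png"); crop(w,190,180,240,180,3,"pics/w3c.png")
E
```

```text
t: 3.6
tcp_pos: [0.521, -0.1601, 0.1024]
tool_rot: [0.99, -0.138, 0.0, 0.0]
force: [-0.1, 0.3, -0.6]
finger_gap: 0.001
t 3.60 tcp car [ -40.1 -135.   102.4] yaw-car 0.000 tilt [-0. -0. -1.] F [-0.12  0.27 -0.63] gap 0.001
[ -83 -135   88] dp cm [-4.29 -0.    1.44]
```

View pics/a3c.png

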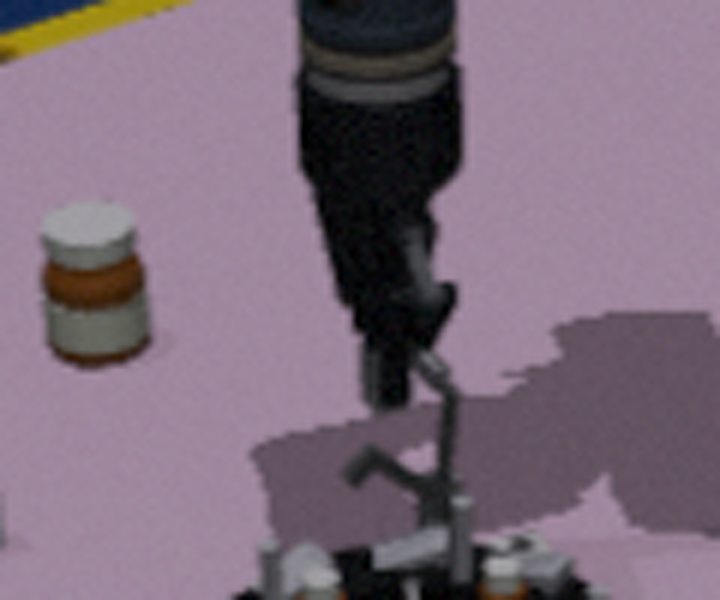

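View pics/w3c.png

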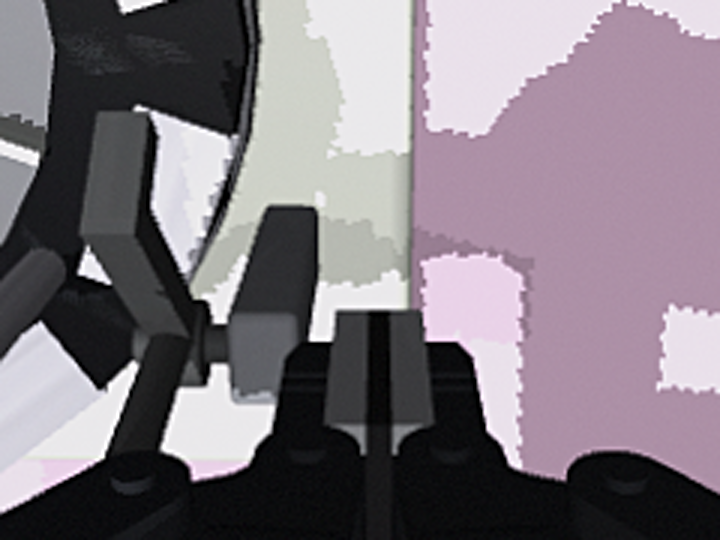

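The scene view shows the pawl lifted: nose up at crop (365,465), arm near-vertical, and the bar held by the fingertip at (430,365). The post is clear of the tip. Continuing over the top.

```bash
python3 -m creep '{"claw":[0,0,0,0,0,0,0,0,0,0,0],"dp":[[-0.5,0,0],[-1,0,0],[-1.5,0,0],[-2,0,0.1],[-2.5,0,0.3],[-3,0,0.5],[-3.5,0,0.7],[-4,0,0.8],[-4.4,0,0.9],[-4.6,0,0.9],[-4.6,0,0.9]],"roll":[0,0,0,0,0,0,0,0,0,0,0]}'; python3 - <<'E'
from h import *
dp([[-83,-135,88]])
a=imaging.snapshot("scene"); w=imaging.snapshot("wrist"); crop(a,240,120,120,100,6,"pics/a4c.png"); crop(w,190,180,240,180,3,"pics/w4c.png")
E
```

```text
t: 4.8
tcp_pos: [0.4769, -0.1475, 0.0933]
tool_rot: [0.99, -0.138, -0.0, -0.0]
force: [-0.4, -0.0, 0.2]
finger_gap: 0.003
t 4.80 tcp car [ -86.  -135.    93.3] yaw-car 0.000 tilt [-0.  0. -1.] F [-0.44 -0.01  0.18] gap 0.003
[ -83 -135   88] dp cm [0.3  0.   0.53]
```

View pics/a4c.png

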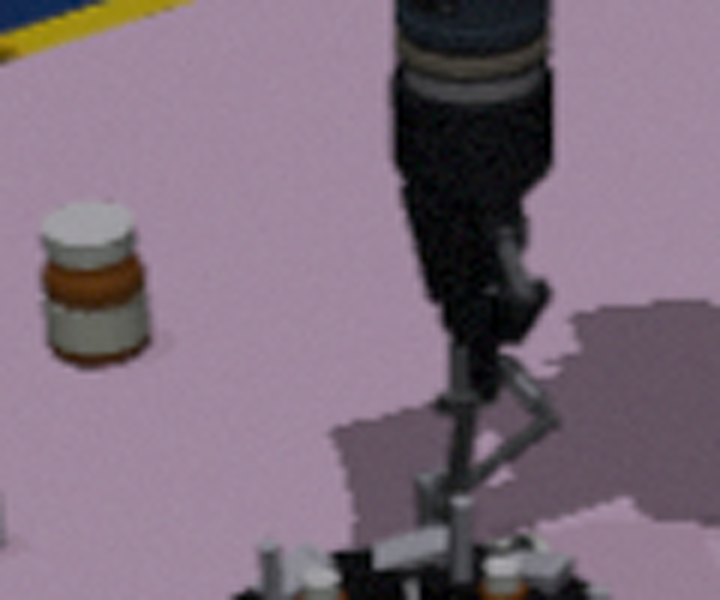

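View pics/w4c.png

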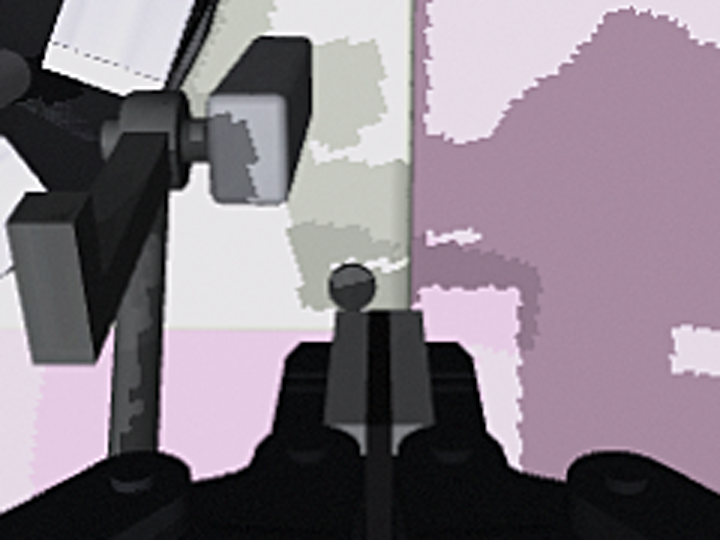

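```bash
python3 - <<'E'
from h import *
w=imaging.snapshot("wrist"); a=imaging.snapshot("scene"); st()
def d3(s,px):
    c,d=ray(s,px); z=np.array([s["z_map"][v,u] for u,v in px]); return w2c(c+d*z[:,None]).round(1)
print("nose",d3(w,[(190+50//3,180+90),(190+60//3,180+70),(190+15,180+115)]),"bar/arm",d3(w,[(190+140//3,180+400//3),(190+140//3,180+430//3)]),"ball",d3(w,[(190+117,180+95)]))
print("scene arm corner, bar",d3(a,[(240+92,120+70),(240+86,120+63),(240+88,120+65)]))
# gripper linkage: left side pixels in wrist
print("link",d3(w,[(190+110//3,180+470//3),(190+60,180+163),(190+20,180+165),(150,360),(120,390)]))
E
```

```text
t 5.00 tcp car [ -85.3 -135.1   93.4] yaw-car 0.000 tilt [ 0.001 -0.    -1.   ] F [0.6  0.83 0.21] gap 0.003
nose [[-56.8 -96.3 142.8]
 [-50.1 -97.7 140.4]
 [-67.4 -94.4 141.2]] bar/arm [[-91.4 -97.4 111.4]
 [-94.9 -97.9 114.7]] ball [[-108.8 -128.9   23.2]]
scene arm corner, bar [[-110.8  -88.1  116.7]
 [-108.5 -125.   120.4]
 [-109.2 -112.4  120.4]]
link [[-7.370e+01 -1.061e+02  1.583e+02]
 [-7.340e+01 -1.148e+02  1.626e+02]
 [-7.400e+01 -1.022e+02  1.630e+02]
 [-2.025e+02  1.510e+01 -2.000e-01]
 [-7.310e+01 -8.550e+01  1.845e+02]]
```

The pawl is thrown back: the bar measures (-109, -112…-125, 120) and the nose points up at (-57, -96, 142), clear of the linkage. Lifting off and moving to the +y side of the peg at +16°.

```bash
python3 -m creep '{"claw":[0,0,0,0,0,0,0,0,0,0,0,0],"dp":[[0,0,-2],[0.2,0,-6],[0.3,0,-9.7],[3,-3,-9.7],[6,-6,-9.7],[9,-10,-9.7],[12,-13.5,-9.7],[14.5,-16.5,-9.7],[16,-18,-9.7],[16.7,-18.7,-9.7],[16.7,-18.7,-9.7],[16.7,-18.7,-9.7]],"roll":[0,0,0,0,0,0,0,0,0,0,0,0]}'; python3 - <<'E'
from h import *
import pickle
dp([[81,52,190],[81,52,66]])
for n in ("scene","top","wrist"):
    a=imaging.snapshot(n); cv2.imwrite(f"pics/{n}5.png",a["image"][:,:,::-1])
    if n=="scene": crop(a,240,110,130,130,5,"pics/a5c.png")
E
```

```text
t: 6.2
tcp_pos: [0.6879, -0.014, 0.1899]
tool_rot: [0.99, -0.138, -0.001, 0.0]
force: [-0.1, 0.0, 0.6]
finger_gap: 0.003
t 6.20 tcp car [ 80.3  51.2 189.9] yaw-car -0.000 tilt [-0.002 -0.    -1.   ] F [-0.1   0.04  0.57] gap 0.003
[ 81  52 190] dp cm [ 0.07 -0.08 -0.01]
[81 52 66] dp cm [ 0.09 -0.09 12.39]
```

View pics/a5c.png

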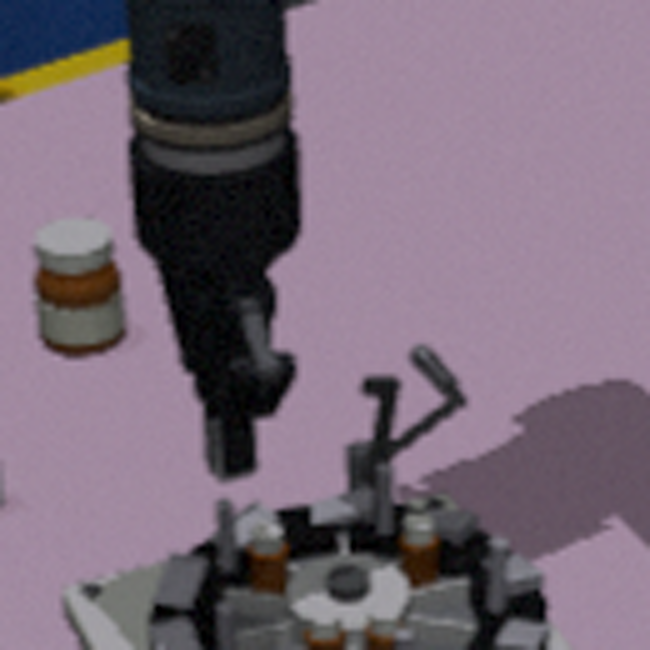

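View pics/wrist5.png

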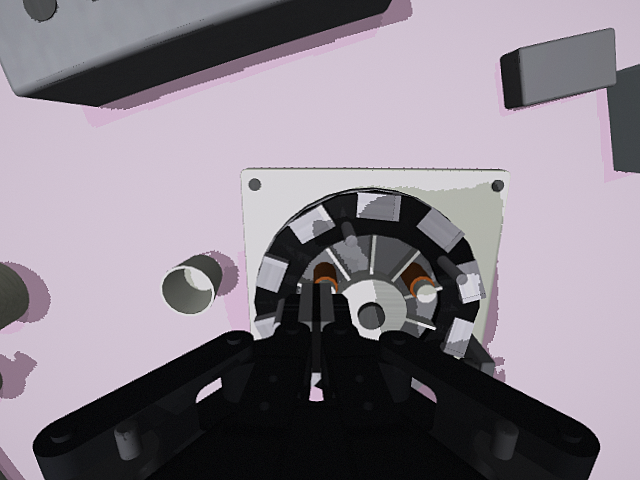

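View pics/top5.png

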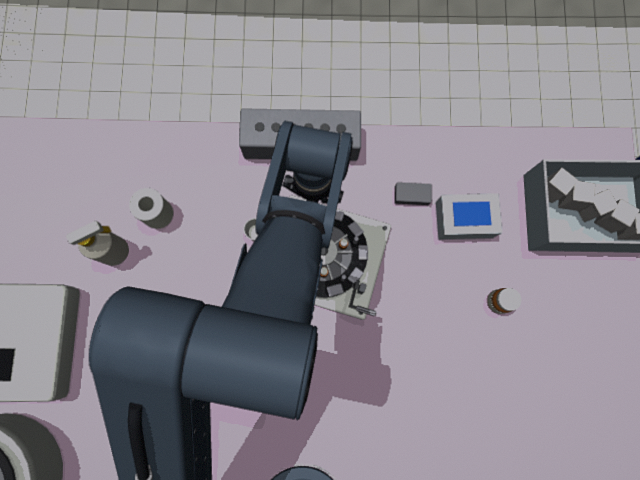

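```bash
python3 - <<'E'
from h import *
w=imaging.snapshot("wrist"); st()
print("pred peg px top/bot",proj(w,c2w([[77.8,22.7,106],[77.8,22.7,62],[0,0,86],[45.6,-67,106]])).round(0).tolist())
crop(w,240,160,280,200,2.8,"pics/w6.png") if False else cv2.imwrite("pics/w6.png",cv2.resize(w["image"][160:360,240:500,::-1],None,fx=3,fy=3))
E
```

```text
t 6.40 tcp car [ 80.7  50.9 190.5] yaw-car -0.001 tilt [-0.001 -0.    -1.   ] F [ 0.27  0.52 -0.17] gap 0.001
pred peg px top/bot [[352.0, 243.0], [347.0, 228.0], [372.0, 319.0], [462.0, 281.0]]
```

View pics/w6.png

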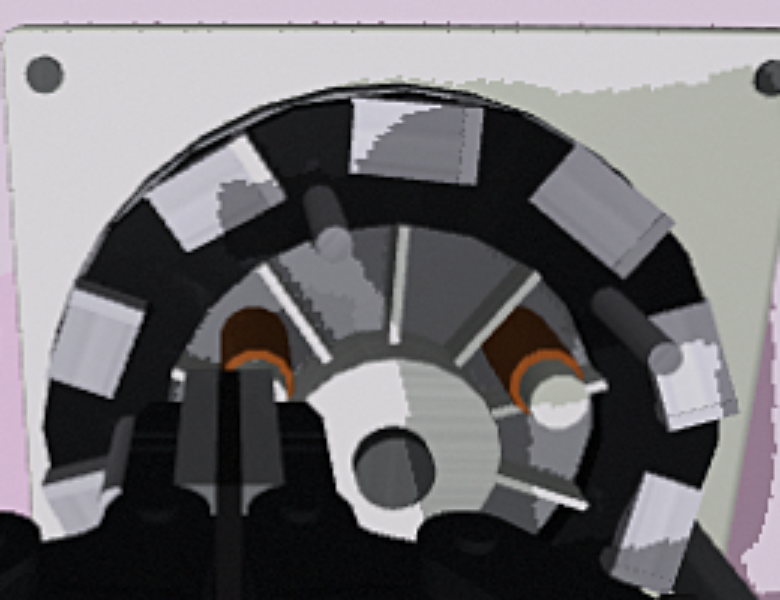

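The peg top is seen at (351,241) and was predicted at (352,243). Descending beside it at x=84, y=52, with tip z ≈ 87.

```bash
python3 -m creep '{"claw":[0,0,0,0,0,0],"dp":[[0.3,-0.1,3.5],[0.3,-0.1,7],[0.3,-0.1,10],[0.3,-0.1,12],[0.3,-0.1,12.4],[0.3,-0.1,12.4]],"roll":[0,0,0,0,0,0]}'; python3 - <<'E'
from h import *
dp([[84,-7,66]])
w=imaging.snapshot("wrist"); a=imaging.snapshot("scene")
cv2.imwrite("pics/w7.png",cv2.resize(w["image"][160:360,240:500,::-1],None,fx=3,fy=3)); crop(a,240,140,130,130,5,"pics/a7c.png")
E
```

```text
t: 7.0
tcp_pos: [0.6917, -0.0137, 0.066]
tool_rot: [0.99, -0.138, -0.001, -0.0]
force: [0.4, -0.2, 0.3]
finger_gap: -0.0
t 7.00 tcp car [83.9 52.5 66. ] yaw-car -0.000 tilt [-0.001  0.    -1.   ] F [ 0.38 -0.17  0.29] gap -0.000
[84 -7 66] dp cm [0.01 5.95 0.  ]
```

View pics/w7.png

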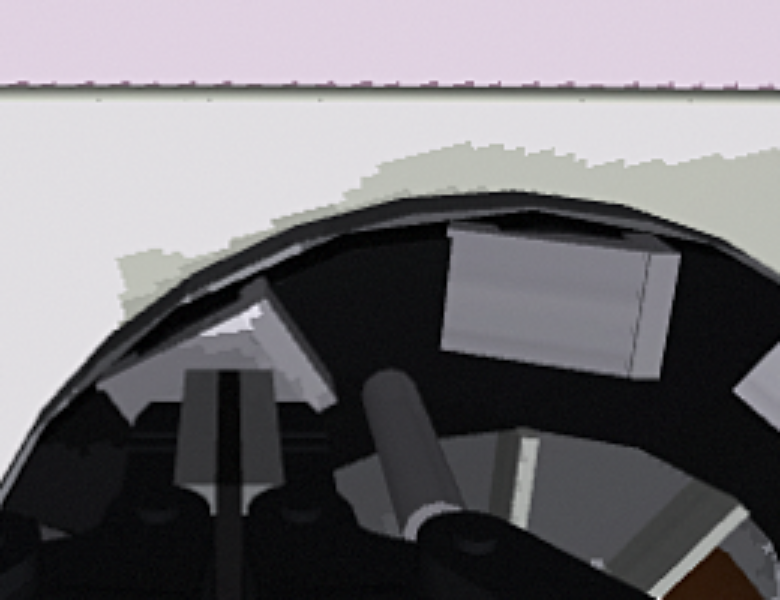

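View pics/a7c.png

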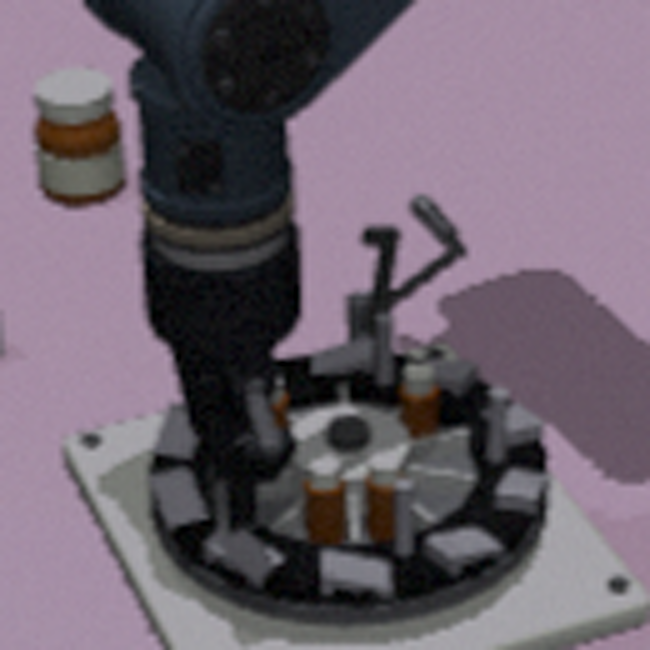

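```bash
python3 -m creep '{"claw":[0,0,0,0,0,0,0,0,0,0,0,0],"dp":[[0,0.6,0],[0,1.1,0],[0,1.6,0],[0,2.1,0],[0,2.7,0],[0,3.2,0],[0,3.7,0],[0,4.2,0],[0,4.7,0],[0,5.2,0],[0,5.6,0],[0,5.9,0]],"roll":[0,0,0,0,0,0,0,0,0,0,0,0]}'; python3 - <<'E'
from h import *
import pickle
dp([[84,-7,66]])
w=imaging.snapshot("wrist"); a=imaging.snapshot("scene"); t=imaging.snapshot("top"); pickle.dump((w,a,t),open("s8.pkl","wb"))
cv2.imwrite("pics/w8.png",cv2.resize(w["image"][160:360,240:500,::-1],None,fx=3,fy=3)); crop(a,240,140,130,130,5,"pics/a8c.png"); crop(t,245,185,160,145,4,"pics/t8c.png")
E
```

```text
t: 8.3
tcp_pos: [0.6746, -0.0699, 0.0657]
tool_rot: [0.99, -0.138, -0.001, -0.0]
force: [-0.4, 2.7, -0.1]
finger_gap: 0.0
t 8.30 tcp car [82.9 -6.3 65.7] yaw-car -0.000 tilt [-0.003  0.001 -1.   ] F [-0.35  2.69 -0.07] gap 0.000
[84 -7 66] dp cm [ 0.11  0.07 -0.03]
```

View pics/w8.png

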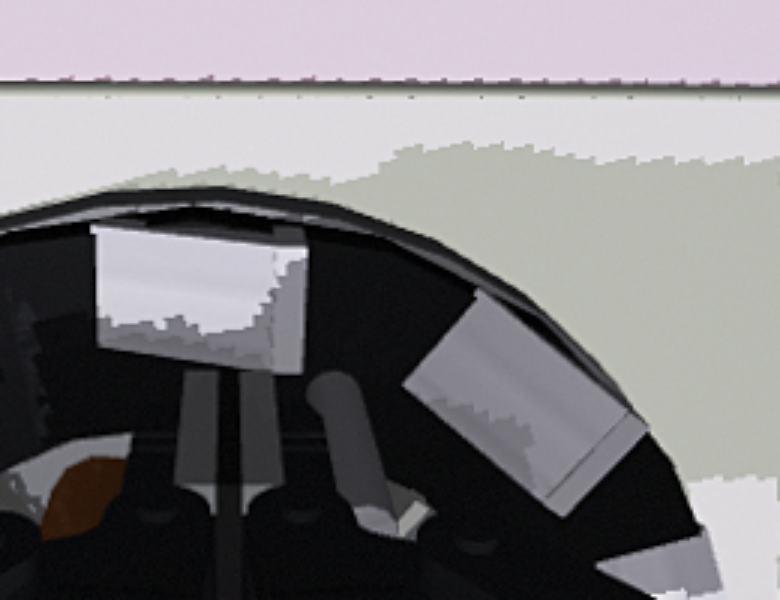

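View pics/a8c.png

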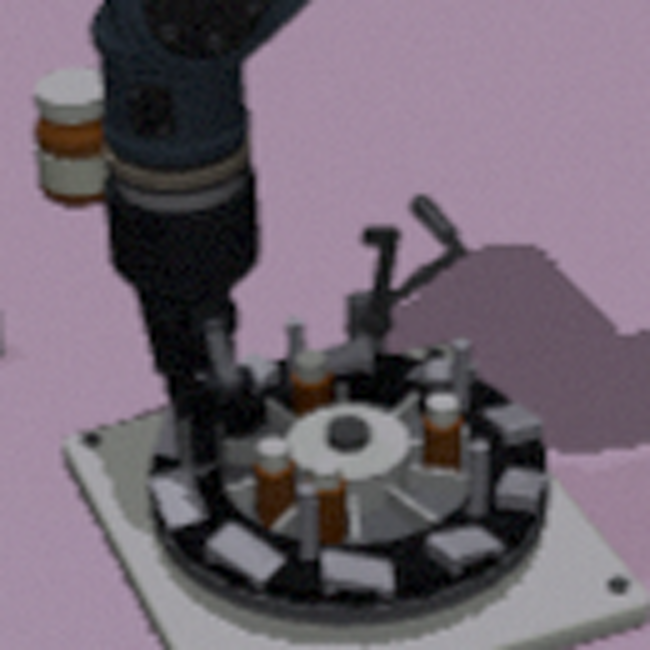

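View pics/t8c.png

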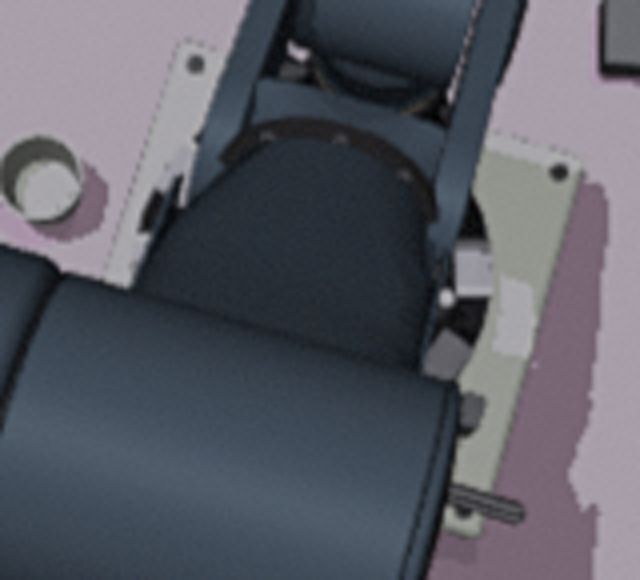

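```bash
python3 - <<'E'
from h import *
import pickle
w,a,t=pickle.load(open("s8.pkl","rb"))
c=w2c(onplane(t,[(245+446/4-.375,185+298/4-.375)],.106))[0]; print(c,np.hypot(*c[:2]),np.degrees(np.arctan2(c[1],c[0])),"want -91.75")
c=w2c(onplane(a,[(240+(x-4)/5-.4,140+(y-6)/5-.4) for x,y in [(293,325),(462,345),(480,445),(308,490)]],.106))
ang=np.degrees(np.arctan2(c[:,1],c[:,0])); print(np.hypot(c[:,0],c[:,1]),ang,(ang-16.25+36)%72)
# wrist: peg base centre & top, with tool-relative
print(w2c(onplane(w,[(240+330/3,160+378/3)],.070)))
E
```

```text
[ -1.86750972 -80.03153376 106.        ] 80.05331966438318 -91.33673572752531 want -91.75
[79.33350251 81.0814661  81.13974713 81.31178823] [ -90.00428159 -163.97634706  125.75061093   53.15726973] [ 1.74571841 71.77365294  1.50061093  0.90726973]
[[ 84.73075955 -23.91223999  70.        ]]
```

The top view gives the wheel at -35.6° and the scene view about -35° (target -36°, tolerance ±4.6°). All four vials are standing and the pawl is still back. Backing off the peg, lifting and moving to the -x side of the thrown-back bar.

```bash
python3 -m creep '{"claw":[0,0,0,0,0,0,0,0,0,0,0,0],"dp":[[0,-0.3,0],[0,-0.8,0],[0,-0.8,-3.5],[0,-0.8,-8],[0,-0.8,-12.4],[-4,1.5,-12.4],[-8,5,-12.4],[-12,8,-12.4],[-16,10.5,-12.4],[-19.5,12,-12.4],[-22,12.8,-12.4],[-22.3,12.9,-12.4]],"roll":[0,0,0,0,0,0,0,0,0,0,0,0]}'; python3 - <<'E'
from h import *
import pickle
dp([[-140,-135,190],[-140,-135,84]])
w=imaging.snapshot("wrist"); a=imaging.snapshot("scene"); t=imaging.snapshot("top"); pickle.dump((w,a,t),open("s9.pkl","wb"))
cv2.imwrite("pics/w9.png",w["image"][:,:,::-1]); crop(a,240,140,130,130,5,"pics/a9c.png"); crop(t,245,185,160,145,4,"pics/t9c.png")
E
```

```text
t: 9.65
tcp_pos: [0.423, -0.1322, 0.1904]
tool_rot: [0.99, -0.139, -0.001, -0.0]
force: [-0.2, 0.3, -0.1]
finger_gap: -0.005
t 9.65 tcp car [-142.  -135.   190.4] yaw-car -0.001 tilt [-0.003  0.001 -1.   ] F [-0.15  0.28 -0.14] gap -0.005
[-140 -135  190] dp cm [ 0.2  -0.    0.04]
[-140 -135   84] dp cm [ 0.23  0.   10.64]
```

View pics/w9.png

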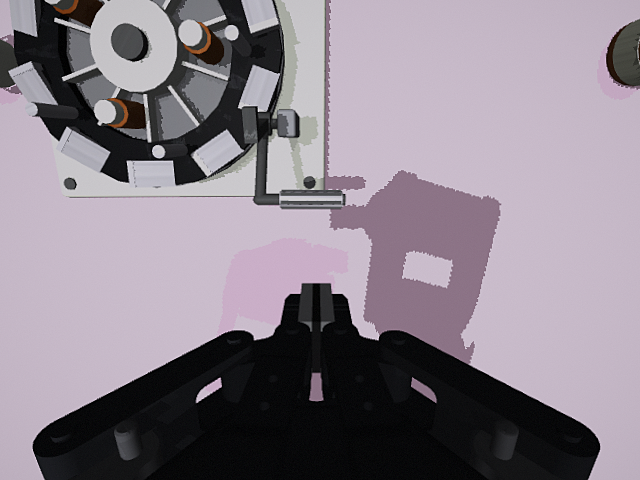

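View pics/a9c.png

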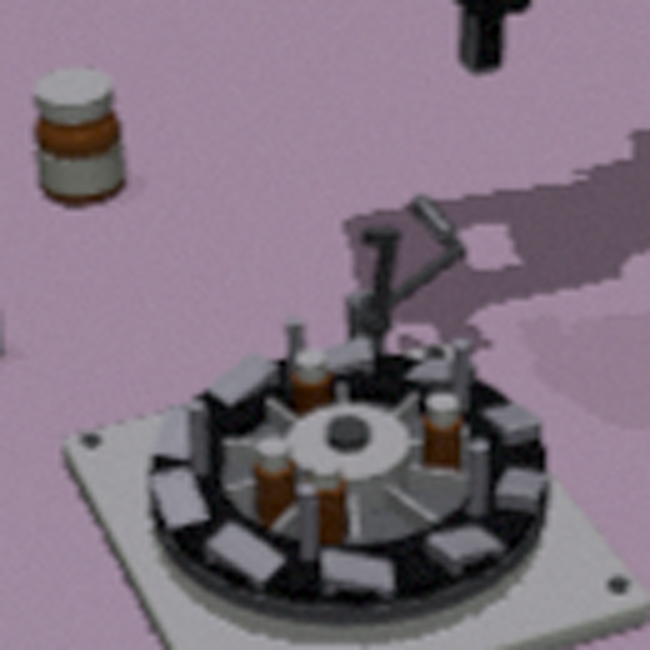

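View pics/t9c.png

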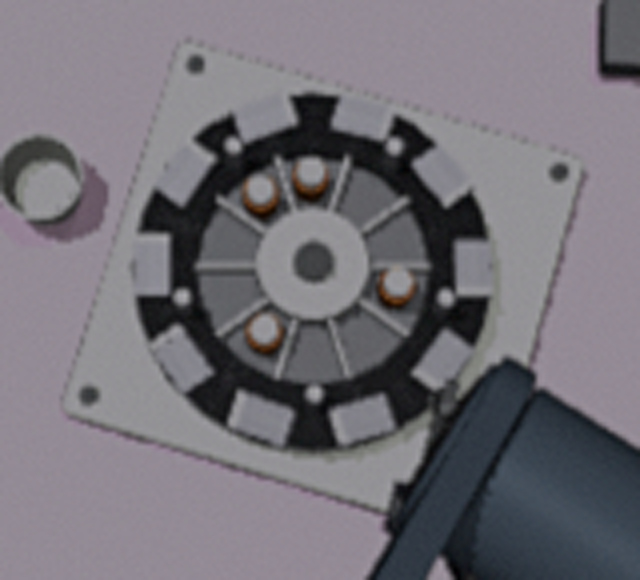

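```bash
python3 - <<'E'
from h import *
import pickle
w,a,t=pickle.load(open("s9.pkl","rb"))
c=w2c(onplane(t,[(245+x/4-.375,185+y/4-.375) for x,y in [(395,146),(445,298),(315,394),(182,297),(232,146)]],.106))
ang=np.degrees(np.arctan2(c[:,1],c[:,0])); r=(ang-16.25+36+36)%72-36; print(np.hypot(c[:,0],c[:,1]).round(1),"residual deg from -36:",r.round(2),r.mean())
print("bar wrist",w2c(onplane(w,[(280,198),(344,198)],.12)).round(1))
E
```

```text
[81.2 79.5 80.7 81.2 81.9] residual deg from -36: [ 0.71  0.28  0.21 -0.16  1.03] 0.4147076853249686
bar wrist [[-108.1 -110.5  120. ]
 [-108.1 -154.9  120. ]]
```

With the arm out of the way, all five pegs in the top view give -35.6° (-0.621 rad), which is within 0.01 rad. The bar rests at x=-108. Descending on its -x side.

```bash
python3 -m creep '{"claw":[0,0,0,0,0,0],"dp":[[0.2,0,3],[0.2,0,6],[0.2,0,9],[0.2,0,10.3],[0.2,0,10.6],[0.2,0,10.6]],"roll":[0,0,0,0,0,0]}'; python3 - <<'E'
from h import *
dp([[-75,-135,100]])
w=imaging.snapshot("wrist"); a=imaging.snapshot("scene")
crop(w,190,120,240,200,3,"pics/w10.png"); crop(a,240,120,130,110,5,"pics/a10c.png")
E
```

```text
t: 10.4
tcp_pos: [0.4295, -0.1338, 0.0838]
tool_rot: [0.99, -0.138, 0.0, 0.0]
force: [-0.3, -0.7, 1.3]
finger_gap: 0.003
t 10.40 tcp car [-135.3 -134.8   83.8] yaw-car 0.001 tilt [ 0. -0. -1.] F [-0.29 -0.73  1.29] gap 0.003
[ -75 -135  100] dp cm [ 6.03  0.03 -1.61]
```

View pics/w10.png

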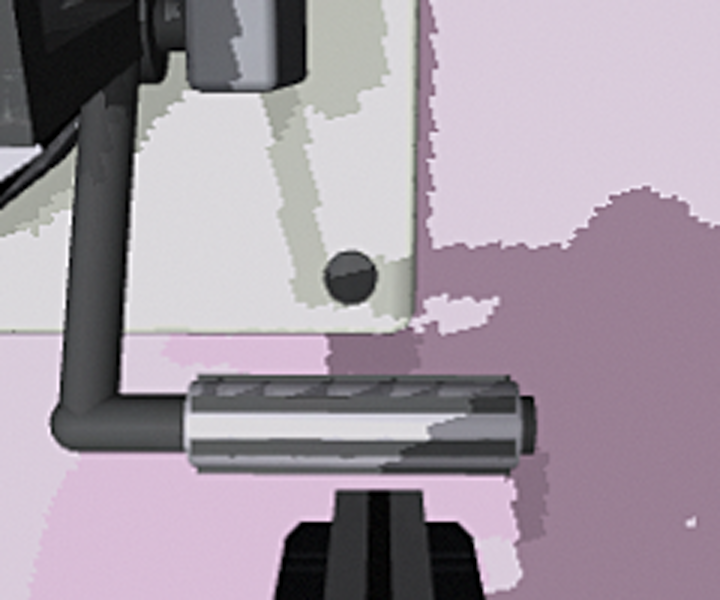

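View pics/a10c.png

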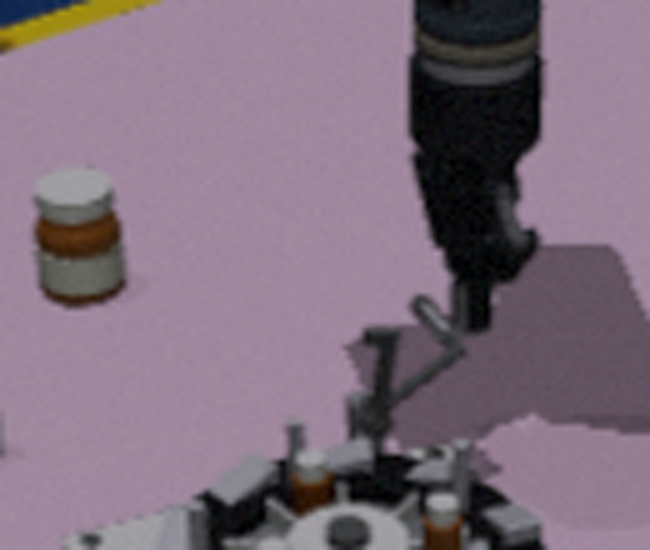

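The fingertip is just behind the bar on its -x side (wrist view: bar at (190–520, 425), tip at (380,490)). Tipping it back with a slow push to +x, rising along the arc.

```bash
python3 -m creep '{"claw":[0,0,0,0,0,0,0,0,0,0,0,0],"dp":[[0.5,0,0],[1,0,-0.1],[1.5,0,-0.3],[2,0,-0.5],[2.5,0,-0.8],[3,0,-1.0],[3.5,0,-1.2],[4,0,-1.3],[4.4,0,-1.4],[4.8,0,-1.4],[5.1,0,-1.4],[5.1,0,-1.4]],"roll":[0,0,0,0,0,0,0,0,0,0,0,0]}'; python3 - <<'E'
from h import *
dp([[-75,-135,100]])
w=imaging.snapshot("wrist"); a=imaging.snapshot("scene")
crop(w,190,120,240,200,3,"pics/w11.png"); crop(a,240,120,130,110,5,"pics/a11c.png")
E
```

```text
t: 11.7
tcp_pos: [0.4777, -0.1478, 0.0982]
tool_rot: [0.99, -0.138, 0.0, 0.0]
force: [0.5, -0.3, 0.2]
finger_gap: -0.004
t 11.70 tcp car [ -85.1 -135.    98.2] yaw-car 0.000 tilt [ 0. -0. -1.] F [ 0.46 -0.27  0.2 ] gap -0.004
[ -75 -135  100] dp cm [ 1.01 -0.   -0.17]
```

View pics/w11.png

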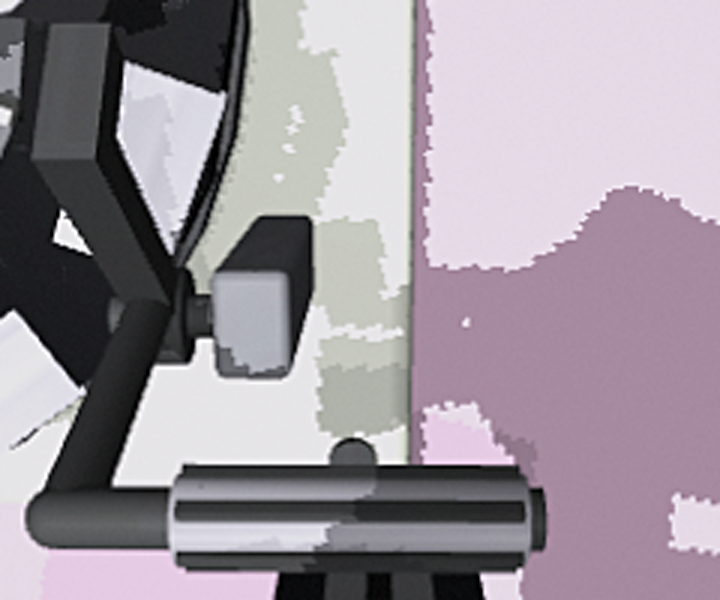

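View pics/a11c.png

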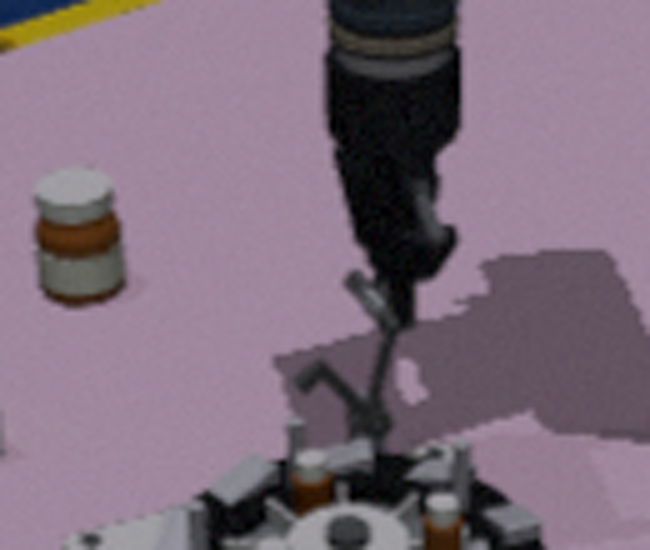

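The pawl is near its tipping point: bar at about x -68, nose coming down. Easing it a little further until it drops.

```bash
python3 -m creep '{"claw":[0,0,0,0,0,0,0,0,0,0],"dp":[[0.4,0,0],[0.8,0,0],[1.2,0,0],[1.6,0,0],[2.0,0,0],[2.4,0,0],[2.8,0,0],[3.2,0,0],[3.2,0,0],[3.2,0,0]],"roll":[0,0,0,0,0,0,0,0,0,0]}'; python3 - <<'E'
from h import *
st()
w=imaging.snapshot("wrist"); a=imaging.snapshot("scene")
crop(w,190,100,240,200,3,"pics/w12.png"); crop(a,240,120,130,110,5,"pics/a12c.png")
E
```

```text
t: 12.8
tcp_pos: [0.5079, -0.1563, 0.0982]
tool_rot: [0.99, -0.138, -0.0, -0.0]
force: [-0.4, 0.4, -0.1]
finger_gap: -0.002
t 12.80 tcp car [ -53.8 -135.    98.2] yaw-car 0.000 tilt [-0.  0. -1.] F [-0.43  0.41 -0.07] gap -0.002
```

View pics/w12.png

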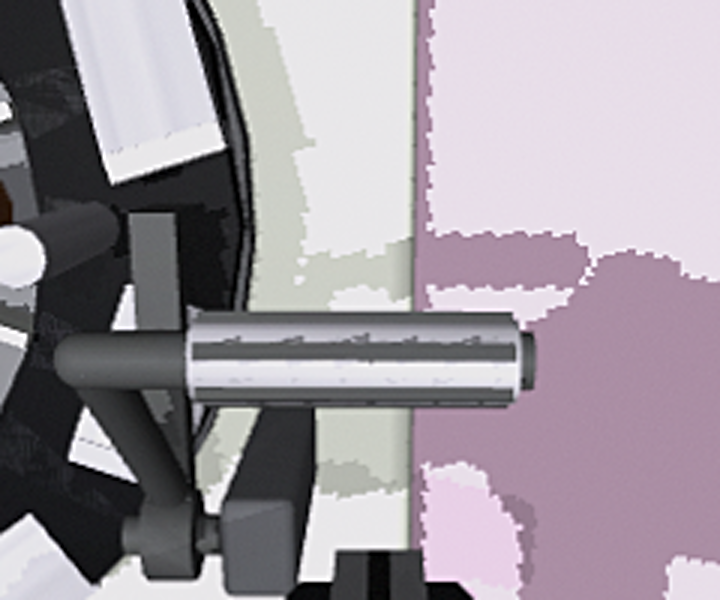

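View pics/a12c.png

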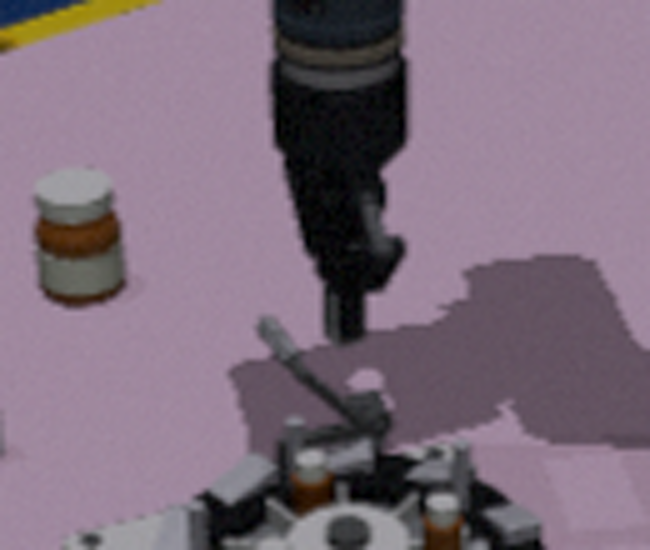

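The pawl has dropped: in the scene view its bar end is at (292.4,184), the same pixel as at the start. Lifting clear and verifying.

```bash
python3 -m creep '{"claw":[0,0,0,0,0,0,0,0,0,0,0,0],"dp":[[-0.5,0,-2],[-0.5,0,-6],[-0.5,0,-10],[-2,3,-10],[-5,6,-10],[-8,9,-10],[-10,12,-10],[-12,16,-10],[-13,20,-10],[-14,23,-10],[-14,25,-10],[-14,25,-10]],"roll":[0,0,0,0,0,0,0,0,0,0,0,0]}'; python3 - <<'E'
from h import *
import pickle
st()
a=imaging.snapshot("scene"); t=imaging.snapshot("top"); pickle.dump((a,t),open("s13.pkl","wb"))
crop(a,240,170,140,120,5,"pics/a13c.png"); crop(t,245,185,160,145,4,"pics/t13c.png"); cv2.imwrite("pics/t13.png",t["image"][:,:,::-1])
def d3(s,px):
    c,d=ray(s,px); z=np.array([s["z_map"][v,u] for u,v in px]); return w2c(c+d*z[:,None]).round(1)
s0=pickle.load(open("s0.pkl","rb"))
# colour change vs start in pawl region of the top image
E
```

```text
t: 14.1
tcp_pos: [0.3042, -0.3613, 0.1985]
tool_rot: [0.99, -0.14, 0.001, 0.001]
force: [-0.6, 0.5, 0.0]
finger_gap: -0.001
t 14.10 tcp car [-193.6 -387.9  198.5] yaw-car -0.004 tilt [ 0.001 -0.002 -1.   ] F [-0.63  0.52  0.03] gap -0.001
```

View pics/a13c.png

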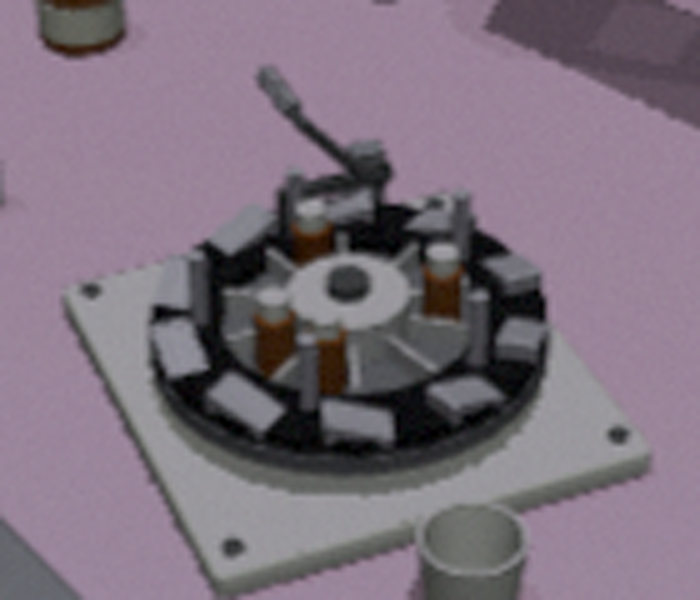

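View pics/t13c.png

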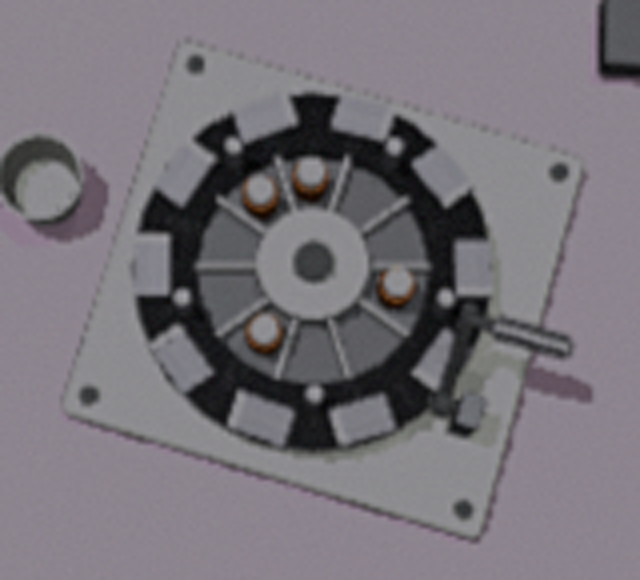

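View pics/t13.png

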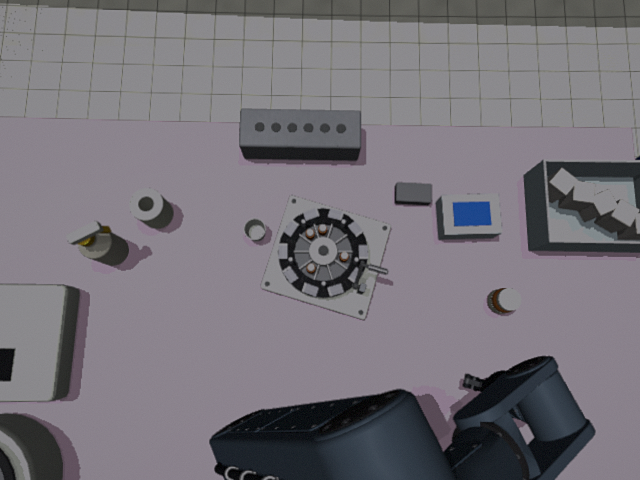

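The clear views show the pawl bar back at crop (495–570, 325–348) in the top view and (262,70) in the scene view, both identical to the start. The wheel pattern is turned one notch, the four vials are upright, and everything else is where it was. Handing in.

```bash
python3 - <<'E'
from h import *
import pickle
a,t=pickle.load(open("s13.pkl","rb")); s0,a0=pickle.load(open("s0.pkl","rb"))
c=w2c(onplane(t,[(245+x/4-.375,185+y/4-.375) for x,y in [(395,146),(445,298),(315,394),(182,297),(232,146)]],.106))
ang=np.degrees(np.arctan2(c[:,1],c[:,0])); print("residual",((ang-16.25+72)%72-36).mean())
g=lambda s,r:s["image"][r].mean(2)
r=(slice(180,205),slice(285,312)); print("scene pawl-bar diff",abs(g(a,r)-g(a0,r)).mean())
from station import workorder
print(workorder.sign_off())
E
```

```text
residual 0.4147076853249686
scene pawl-bar diff 2.0814814814814815
the job is handed in; nothing more can be done
None
```

The carousel is back one notch with the pawl seated in the new notch, and the job is handed in at about 14 s on the robot's clock.

With the fingers shut, I lifted the pawl by its bar and swung it over until it rested thrown back. I then pushed one peg clockwise and tipped the bar back until the pawl dropped.

**Last checks**
- **Wheel:** the five pegs in the top view give about -35.6° (-0.62 rad), against a target of -0.628 ± 0.08. This was measured after I lifted off the peg; I reused the same peg pixel positions after the pawl dropped and confirmed by eye that they still matched.
- **Pawl:** its bar and nose appear at the same pixels as at the start in both the scene and top views.
- **Other things:** the four vials are standing, everything else in view looks where it was, and the arm is clear of everything. The largest force I saw in the readings was about 3 N, at the peg.

**Disagreements**
- **Fingertip offset:** the shut fingertips stood about 20 mm behind the reported TCP, not 19 mm ahead as described. The wrist and scene depth maps agreed on this, so I used the measured value.
- **Camera offsets:** the scene and wrist cameras were off from the top view by a few mm. At the peg, before I lifted off, the scene view read the wheel about 1° short of the target, against 0.4° in the top view.

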